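Cap the label reel and hold the unwinder's tension arm back for threading

TASK

Get the label unwinder ready for threading: first set the loose top flange on the label roll, its spigot in the core, so that it sits fully home and level. Then push the sprung tension arm back by its guide roller, past the last click of its ratchet and right on to its rear stop, so that the brake comes off the reel, and keep holding it there: you finish while still holding the arm back, for on the ratchet alone the brake bites again. Do not disturb the bottles and the ring gauge round about.

Things in the scene. Friction and masses are not known exactly. Their poses are not given: they have to be found in the camera images.
- flange_knob (a point): Loose top flange: aluminium disc, 110 mm diameter, 4 mm thick; on top a black knurled knob (26 mm diameter, 35 mm high), below a black spigot (35 mm diameter, 14 mm deep, foot tapered to 27 mm); 130 g. It stands on its spigot, right of the unwinder. The point is on the knob's axis, 12 mm below its top, 27 mm above the disc's underside, 41 mm above the spigot's foot. z up.
- flange_seat (a point): Centre of the flange disc's underside, 14 mm above the foot of its spigot; z points up. Seated, this point is on core_rim.
- core_rim (a point): Centre of the roll's open upper rim. The unwinder is a grey plate 210 x 275 mm, fixed to the bench; the white roll (96 mm diameter, top 76 mm above the bench) lies flat on an aluminium platter on its left half, round a card core with an upright bore 40 mm wide, open 26 mm down. A fixed guide post, 80 mm high, stands 92 mm in front of the roll's axis.
- roller_grip (a point): Black upright guide roller on the end of the tension arm: 22 mm diameter, 36 to 96 mm above the bench, turning freely on its pin. The point is on its axis, 14 mm below its top. It travels on a level circle of 110 mm radius about pivot_axis.
- pivot_axis (a point): A point on the upright pivot axis of the tension arm, at the height of roller_grip (the pivot itself is 56 mm high, with a coil spring round it). Its y axis points along the base plate from the arm's side to the roll's side, its x axis to the back of the bench.
- tension_arm (a joint): Arm angle, rad: 0 at the front rest stop, growing as it swings clockwise seen from above (roller pushed back towards the roll), 0.80 at the rear rubber stop; it starts at 0. Its spring pushes back with about 2 N at the roller at 0, 8 N at the rear stop. Ratchet clicks at 0.28, 0.44, 0.60 add 2 to 3 N each. Let go past the last click, it drops back to 0.59, caught by the pawl.
- pawl (a joint): Angle of the small sprung steel pawl on the ratchet sector in rad: 0 when dropped in behind a tooth, rising to about 0.1 while it climbs a tooth.
- brake_lever (a joint): Angle of the reel's brake lever in rad: 0 with its rubber pad on the platter; beyond an arm angle of about 0.66 a striker pin on the arm lifts it, to about 0.06 with the arm at its rear stop.
- guide_roller: The same guide roller as a body; its origin is on its axis at its lower end, 36 mm above the bench, 46 mm below roller_grip. It stands on the free end of the arm, a flat steel bar 18 mm wide whose top is 32 mm above the bench.
- flacon_open: Bystander: clear square bottle without pump, 38 x 71 x 92 mm, in front of the unwinder to the left; the origin is the centre of its underside, z up.
- dropper: Bystander: amber dropper bottle with black teat, 34 mm diameter, 98 mm high, behind the unwinder to the right; the origin is the centre of its underside, z up.
- gauge: Bystander: steel ring gauge, 36 mm diameter, 11 mm high, beside the dropper bottle; the origin is the centre of its underside.
There are look-alikes about, which are no part of the job. What is meant by the part that bears flange_knob is not purple, and is the smaller of those in its own colour.

How it is judged:
By the outcome, as a careful person would: the job done as asked, in the order asked, and still so for the second after the job is handed in, while the arm keeps its last pose, push and grip.
It also fails if it takes over 54 s, if anything falls off the work surface, if the arm or the gripper's body presses on something with over 40 N, if the wrist force passes 120 N, or if a joint passes its speed limit or range.

ROBOT

A 6-joint arm with a two-finger parallel gripper is mounted at the origin on a cart in front of the work surface, level with it; the furniture and walls round the work are solid. World frame = base frame: x ahead of the robot, y to its left, z up, the work surface at z = 0. Lengths are in m, angles in rad, forces in N, time in s.
With the tool pointing down it reaches from about 0.35 to 0.775 m from the base axis. Payload 7.3 kg.
Tool frame: the origin (TCP) lies between the finger pads; the fingertips stand 8 mm ahead of it and the grasp point (between the pads) lies 11 mm behind it (robot.nose_length is the distance from the TCP to the fingertips, in m); z points along the fingers, y is the line along which they close (so a half turn about z gives the same grasp; the last joint's range is limited). The gripper opens to 92 mm and grips with 3 to 60 N. Pads are 19 mm wide; open, the fingers measure 130 mm over their backs; the gripper's body (75 mm by 190 mm) begins 47 mm behind the grasp point.
Start: joints at [1.204, 0.342, 1.524, -0, 1.275, -0.146], TCP at [0.115, 0.512, 0.199] pointing down, gripper open.
Joint ranges: [-2.53, 2.53], [-0.77, 2.02], [0.04, 2.7], [-1, 4.14], [0.28, 2.66], [-3.11, 3.11]. Speed limits (rad/s): [2.57, 2.57, 3.14, 3.14, 3.14, 3.14].

INTERFACE

Orientations are given as [roll, pitch, yaw] about the fixed x, y, z axes, in that order (R = Rz(yaw) Ry(pitch) Rx(roll)).
In Python, from cell import robot gives the robot as it stands. The module is installed in compiled form; this text tells all that it offers.
- The arm moves only by the shell command python3 -m jog 'ROWS' [FORCE]. ROWS is JSON, a list that holds one entry, the list of rows, each a list of 5 numbers: the gripper's target within -1 to 1 (fully open at 1, half-way at 0, shut at -1), then the shift along the tool's x, y, z in m, then the turn about the tool's z in rad. A call has 1 to 5 rows; each row is the pose to reach, as a shift and turn from the pose commanded when the call began, along the tool's axes at that moment; what a row does not reach only later rows make up. A row lasts 1/12 s, in which the tool goes at most 41.7 mm and 7.16 degrees, less where a joint would pass 70% of its speed; a pose out of reach is approached as far as the arm can. A call with a gripper value outside its range is refused whole. The fingers move at their own pace and stop on an object; FORCE is the grip in N (left out, the last holds). Time passes only in rows, so rows that repeat a pose let the fingers close. It gives the time, the measured TCP pose, the force, the opening and the grip force at its end, in the units of the state.
- robot.observe(): the state, without advancing time (a new reading comes with each control period).
- robot.read_camera(name): name is "scene" or "top" or "wrist"; returns the picture (384x512x3 uint8, red, green, blue); there is no depth.
- robot.camera_model(name): a dict with "camera_matrix" (3x3 intrinsics, pixels), "position" and "attitude" of the camera in the world; the wrist camera has in their place "mount" (4x4, takes a point from camera to tool coordinates, whose origin is the TCP and whose axes are the flange's). Camera axes: x right, y down, z forward; pixel columns grow to the right and rows downward; lengths in m; the calibration is good to about 2 mm. A picture is of the moment at which its call begins: read the wrist's pose just before it. camera_model takes no time and is no camera call.
- robot.hand_in(): hands the job in; it is judged then, once.
The state is a dict: "time": time; "qpos": joint angles; "qvel": joint speeds; "joint_efforts": joint torques, N m; "tool_pos": TCP position; "tool_rot": TCP orientation; "contact_force": force on the tool from outside, world axes, zero at the start; "torque": the same for the moment, N m; "opening": finger opening in m; "grip_force": force on a finger pad.
Only numpy, scipy, OpenCV 4.12 (cv2) and the standard library are available. Lean on these libraries where they do the work, as an engineer would, in place of code of your own. Each camera call takes 0.05 s, during which the arm holds its last target. There are 200 camera calls.

## Working session

There is one attempt and no reset: what is moved stays moved. The work goes in short steps, Python scripts to look and compute and a shell command to move; the robot and the scene stay as the last step left them, time stands still between calls to the robot, and variables do not carry over. Pictures are saved under pics/ and viewed, at most 10 in all, crops included, and the job is handed in when it is done.

```bash
mkdir -p pics; cat > h.py <<'E'
import numpy as np,cv2
from scipy.spatial.transform import Rotation as R
from cell import robot
def att(a):
    a=np.array(a); return a if a.shape==(3,3) else (R.from_quat(a).as_matrix() if a.shape==(4,) else R.from_euler('xyz',a).as_matrix())
def cam(name,st=None):
    m=robot.camera_model(name);K=np.array(m['camera_matrix'])
    if 'mount' in m:
        st=st or robot.observe();M=np.array(m['mount']);T=att(st['tool_rot'])
        return K,T@M[:3,:3],np.array(st['tool_pos'])+T@M[:3,3]
    return K,att(m['attitude']),np.array(m['position'])
def pt(c,u,v,z):
    K,A,p=c;d=A@np.linalg.solve(K,[u,v,1.]);return p+d*(z-p[2])/d[2]
def px(c,P):
    K,A,p=c;q=K@(A.T@(np.array(P)-p));return q[:2]/q[2]
def tool(d,st=None):
    st=st or robot.observe();return att(st['tool_rot']).T@np.array(d)
E
python3 - <<'E'
from h import *
for n in('scene','top'):
    im=robot.read_camera(n);cv2.imwrite(f'pics/{n}0.png',cv2.resize(im[:,:,::-1],(800,600),interpolation=cv2.INTER_CUBIC)); np.save(n+'0.npy',im)
    print(robot.camera_model(n))
print(robot.camera_model('wrist'));print(robot.observe())
E
```

```text
{'camera_matrix': array([[460.86571995,   0.        , 255.21852934],
       [  0.        , 460.86571995, 202.67409641],
       [  0.        ,   0.        ,   1.        ]]), 'position': array([-0.06208219, -0.06238791,  1.18850645]), 'attitude': array([-2.63590196,  0.00656658, -1.50823093])}
{'camera_matrix': array([[444.43153007,   0.        , 254.47562472],
       [  0.        , 444.43153007, 199.45360335],
       [  0.        ,   0.        ,   1.        ]]), 'position': array([ 0.42467588, -0.03662534,  1.42571671]), 'attitude': array([-3.03413877,  0.02591016, -1.58950497])}
{'camera_matrix': array([[303.30124374,   0.        , 253.2005333 ],
       [  0.        , 303.30124374, 190.76196982],
       [  0.        ,   0.        ,   1.        ]]), 'mount': array([[-1.11264378e-03, -9.64179995e-01, -2.65246486e-01,
         6.97633375e-02],
       [ 9.99998426e-01, -7.06288164e-04, -1.62736598e-03,
         4.23061959e-04],
       [ 1.38173327e-03, -2.65247880e-01,  9.64179264e-01,
        -1.86251357e-01],
       [ 0.00000000e+00,  0.00000000e+00,  0.00000000e+00,
         1.00000000e+00]])}
{'time': 0.1, 'qpos': array([ 1.20402185e+00,  3.42631299e-01,  1.52492335e+00,  6.46921015e-06,
        1.27537537e+00, -1.46004160e-01]), 'qvel': array([ 0.00066142, -0.0015007 , -0.00353014, -0.00047012, -0.00159554,
       -0.00054195]), 'joint_efforts': array([ 3.17856808e-03, -4.32001197e+01, -2.44694531e+01,  7.21402047e-02,
        5.26507571e-02, -5.20788490e-05]), 'tool_pos': array([0.114801  , 0.51189171, 0.19832511]), 'tool_rot': array([-3.14027042e+00, -2.00688115e-04,  2.92082031e+00]), 'contact_force': array([ 0.28218582,  0.68491885, -0.29771784]), 'torque': array([ 0.00474214, -0.01865204,  0.02231098]), 'grip_force': 0.0, 'opening': 0.09179243892184055}
```

View pics/scene0.png

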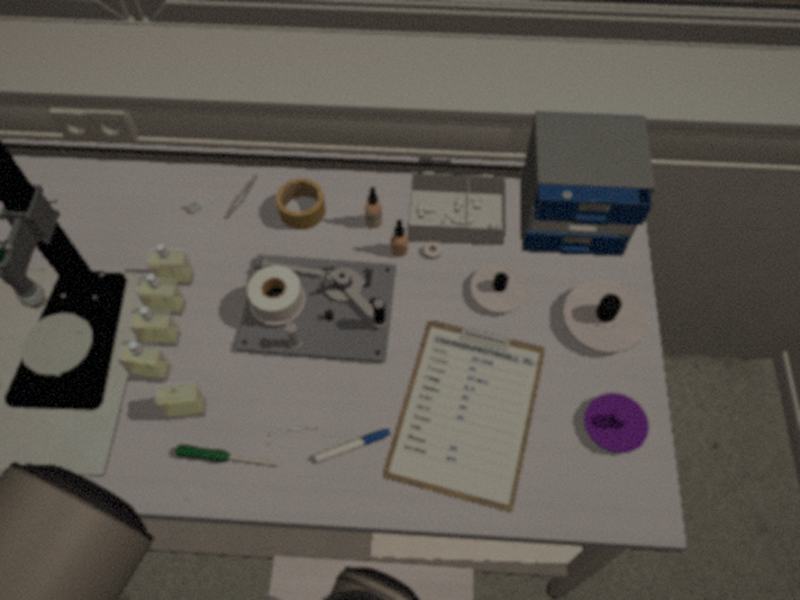

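View pics/top0.png

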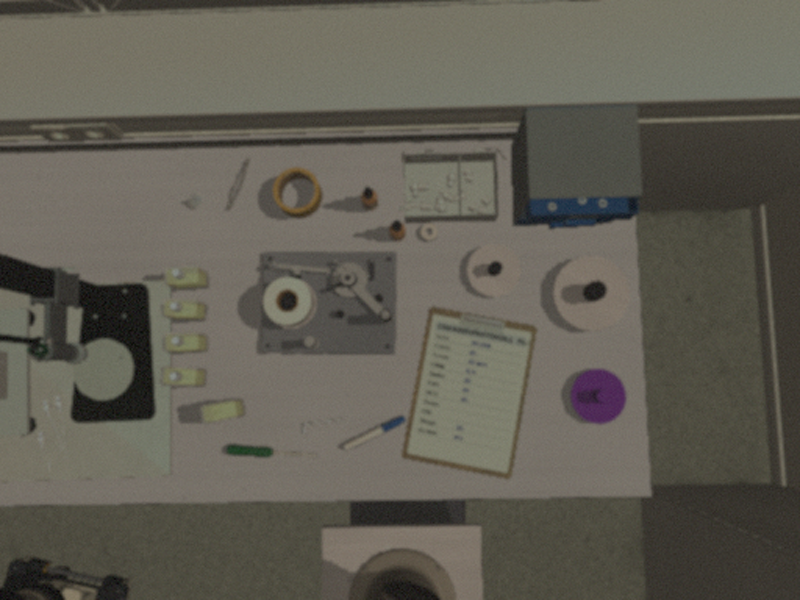

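Flange candidates in the scene picture:
- small aluminium flange, (497,287)
- larger aluminium flange, (606,315)
- purple flange, (616,422)

I choose the small aluminium one. The roll is at (275,292) and the roller at (379,308). Next is a close crop to check.

```bash
python3 - <<'E'
from h import *
s=np.load('scene0.npy');t=np.load('top0.npy')
# scene crop x140-370,y150-235 ; top crop x155-345,y150-235
a=cv2.resize(s[150:235,145:345],(800,340),interpolation=cv2.INTER_CUBIC)
b=cv2.resize(t[150:230,160:345],(740,320),interpolation=cv2.INTER_CUBIC)
c=np.zeros((660,800,3),np.uint8);c[:340]=a;c[340:660,:740]=b
c=np.clip(c.astype(float)*1.5,0,255).astype(np.uint8)
cv2.imwrite('pics/crop0.png',cv2.resize(c[:,:,::-1],(727,600)))
E
```

```text
(no output)
```

View pics/crop0.png

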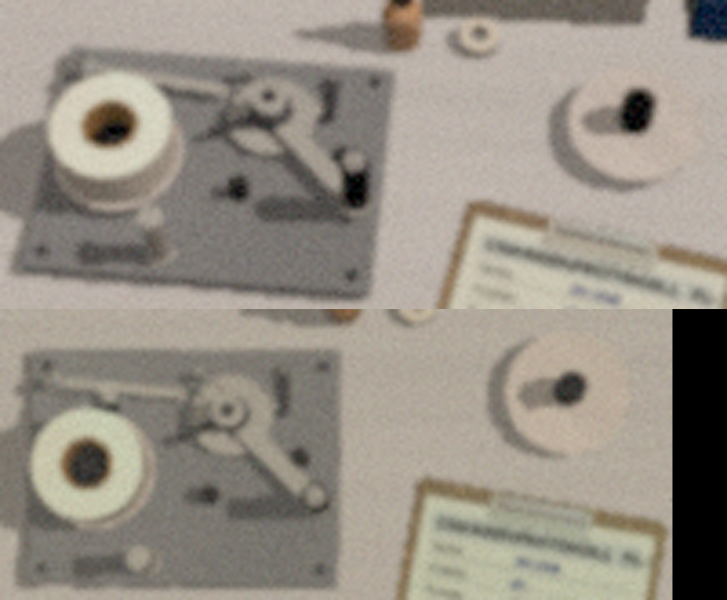

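```bash
python3 - <<'E'
from h import *
d=dict(knob=((316.8,171.5),(320.5,176.7),.053),roll=((183.9,192.35),(175.3,184.1),.076),roller=((246.6,201.2),(242.1,194),.096),pivot=((222.7,177.5),(219.3,176.7),.056),post=((198.4,218.6),(186,209),.08),dropper=((230/800*512*1.727,147.5),None,.098))
for k,(a,b,z) in d.items():
    print(k,pt(cam('top'),*a,z).round(4), pt(cam('scene'),*b,z).round(4) if b else '')
print('drop',pt(cam('top'),397*.64,228*.64,.098),'gauge',pt(cam('top'),428*.64,232*.64,.011))
st=robot.observe();print(att(st['tool_rot']).round(3))
E
```

```text
knob [ 0.6569 -0.1998  0.053 ] [ 0.6622 -0.1995  0.053 ]
roll [0.5976 0.2122 0.076 ] [0.5989 0.2126 0.076 ]
roller [0.564 0.019 0.096] [0.5662 0.0202 0.096 ]
pivot [0.6442 0.0941 0.056 ] [0.6432 0.0937 0.056 ]
post [0.5156 0.1672 0.08  ] [0.5192 0.1708 0.08  ]
dropper [ 0.7276 -0.0071  0.098 ] 
drop [ 0.73253836 -0.00676517  0.098     ] gauge [ 0.74267489 -0.06892018  0.011     ]
[[-0.976  0.219 -0.   ]
 [ 0.219  0.976 -0.001]
 [ 0.    -0.001 -1.   ]]
```

```bash
python3 -m jog '[[[1,-0.687,-0.576,0,0],[1,-0.687,-0.576,0,0],[1,-0.687,-0.576,0,0],[1,-0.687,-0.576,0,0],[1,-0.687,-0.576,0,0]]]' 10; python3 -m jog '[[[1,-0.5,-0.42,0,0],[1,-0.5,-0.42,0,0],[1,-0.5,-0.42,0,0],[1,-0.5,-0.42,0,0],[1,-0.5,-0.42,0,0]]]'; python3 -c "
from h import *
st=robot.observe();print(tool(np.array([.66,-.2,.2])-st['tool_pos']),st['qpos'])"
```

```text
time: 0.52
tool_pos: [0.2418, 0.3449, 0.1987]
tool_rot: [-3.141, -0.0, 2.922]
contact_force: [0.2, 0.9, -0.0]
opening: 0.092
grip_force: 0.0
time: 0.93
tool_pos: [0.3683, 0.1791, 0.1989]
tool_rot: [3.141, -0.0, 2.921]
contact_force: [0.8, 2.0, -0.4]
opening: 0.0918
grip_force: 0.0
[-0.36763504 -0.30605588 -0.00120223] [ 2.64884898e-01  1.28789242e-01  1.81059401e+00  1.84471523e-04
  1.20224740e+00 -1.08522603e+00]
```

```bash
python3 -m jog '[[[1,-0.36,-0.3,0,0],[1,-0.36,-0.3,0,0],[1,-0.36,-0.3,0,0],[1,-0.36,-0.3,0,0],[1,-0.36,-0.3,0,0]]]'; python3 -m jog '[[[1,-0.199,-0.167,0,0],[1,-0.199,-0.167,0,0],[1,-0.199,-0.167,0,0],[1,-0.199,-0.167,0,0],[1,-0.199,-0.167,0,0]]]';  python3 -m jog '[[[1,0,0,0,0],[1,0,0,0,0]]]'; python3 - <<'E'
from h import *
st=robot.observe();im=robot.read_camera('wrist');np.save('w1.npy',im)
print(tool(np.array([.66,-.2,.2])-st['tool_pos']),st['qpos'],px(cam('wrist',st),[.66,-.2,.053]))
import json;json.dump([list(st['tool_pos']),list(st['tool_rot'])],open('w1.json','w'))
cv2.imwrite('pics/w1.png',cv2.resize(im[:,:,::-1],(768,576)))
E
```

```text
time: 1.35
tool_pos: [0.4953, 0.0138, 0.1987]
tool_rot: [3.141, -0.0, 2.92]
contact_force: [0.9, 0.3, 0.7]
opening: 0.0921
grip_force: 0.0
time: 1.77
tool_pos: [0.6217, -0.1516, 0.1983]
tool_rot: [3.141, -0.001, 2.92]
contact_force: [0.1, 0.6, 0.3]
opening: 0.0917
grip_force: 0.0
time: 1.93
tool_pos: [0.6212, -0.1516, 0.1967]
tool_rot: [3.141, -0.003, 2.918]
contact_force: [0.1, 0.8, 0.6]
opening: 0.0917
grip_force: 0.0
[-0.0485131  -0.03862905 -0.00340713] [-3.59255726e-01  5.60791491e-01  1.17698176e+00  1.25215694e-04
  1.40667042e+00 -1.70649675e+00] [219.82401367 214.21370085]
```

View pics/w1.png

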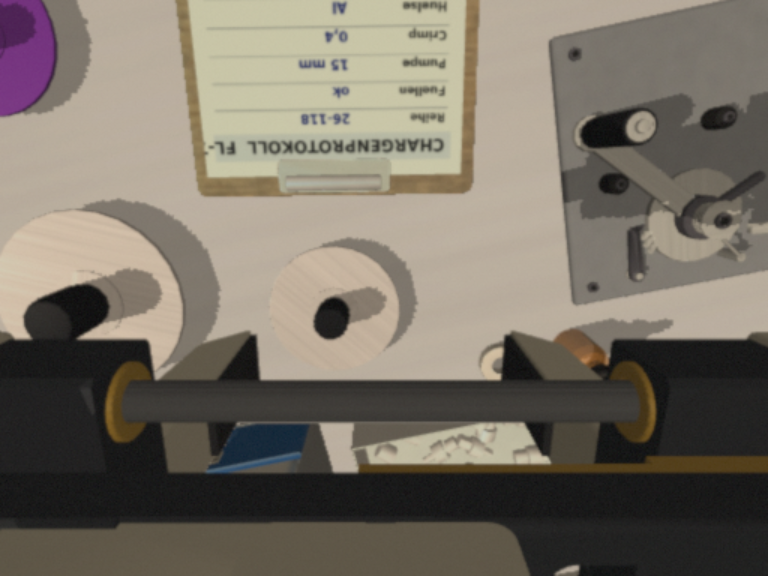

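The wrist view shows the small flange with its knob top at (331,319), the larger one at (65,315), the purple one top left, and the roller top at (641,126). The knob matches my estimate.

```bash
python3 - <<'E'
from h import *
import json
a,b=json.load(open('w1.json'));st=dict(tool_pos=a,tool_rot=b);c=cam('wrist',st)
k=pt(c,331/1.5,319/1.5,.053);print(k,'roller',pt(c,641/1.5,126/1.5,.096),'pivot',pt(c,723/1.5,219/1.5,.056))
print(tool(np.array([k[0],k[1],.033])-robot.observe()['tool_pos']))
E
```

```text
[ 0.65839033 -0.19858126  0.053     ] roller [0.5679983  0.02041685 0.096     ] pivot [0.64658163 0.09462857 0.056     ]
[-0.0479015  -0.03903726  0.16431306]
```

```bash
python3 -m jog '[[[1,-0.024,-0.02,0.01,0],[1,-0.048,-0.039,0.03,0],[1,-0.048,-0.039,0.07,0],[1,-0.048,-0.039,0.11,0],[1,-0.048,-0.039,0.13,0]]]';python3 -m jog '[[[1,0,0,0.02,0],[1,0,0,0.034,0],[1,0,0,0.034,0]]]'; python3 - <<'E'
from h import *
print(tool(np.array([.659,-.199,.033])-robot.observe()['tool_pos']))
E
```

```text
time: 2.4
tool_pos: [0.6565, -0.1961, 0.064]
tool_rot: [3.14, -0.007, 2.922]
contact_force: [-0.2, 0.8, -0.7]
opening: 0.0919
grip_force: 0.0
time: 2.65
tool_pos: [0.6568, -0.1958, 0.0317]
tool_rot: [3.14, -0.007, 2.922]
contact_force: [-1.3, 0.3, -0.7]
opening: 0.0917
grip_force: 0.0
[-0.00285187 -0.00267479 -0.00136743]
```

```bash
python3 -m jog '[[[0.2,-0.003,-0.003,-0.001,0],[-0.3,-0.003,-0.003,-0.001,0],[-1,-0.003,-0.003,-0.001,0],[-1,-0.003,-0.003,-0.001,0],[-1,-0.003,-0.003,-0.001,0]]]' 25;python3 -m jog '[[[-1,0,0,0,0],[-1,0,0,0,0],[-1,0,0,0,0],[-1,0,0,0,0]]]'
```

```text
time: 3.07
tool_pos: [0.6621, -0.202, 0.0371]
tool_rot: [-3.141, 0.002, 2.921]
contact_force: [-0.2, 0.1, -0.9]
opening: 0.063
grip_force: 0.0
time: 3.4
tool_pos: [0.6616, -0.2019, 0.0359]
tool_rot: [3.142, -0.0, 2.921]
contact_force: [-0.1, 0.8, 0.5]
opening: 0.0366
grip_force: 0.0
```

```bash
python3 -m jog '[[[-1,0.002,0.002,0.003,0],[-1,0.002,0.002,0.003,0],[-1,0.002,0.002,0.003,0],[-1,0.002,0.002,0.003,0],[-1,0.002,0.002,0.003,0]]]';python3 -m jog '[[[-1,0,0,0,0],[-1,0,0,0,0]]]'
```

```text
time: 3.82
tool_pos: [0.6602, -0.1995, 0.0329]
tool_rot: [3.142, 0.0, 2.921]
contact_force: [-0.3, -0.3, 0.3]
opening: 0.0035
grip_force: 0.0
time: 3.98
tool_pos: [0.6602, -0.1996, 0.0329]
tool_rot: [3.142, 0.0, 2.921]
contact_force: [-0.0, -0.0, -0.1]
opening: 0.0005
grip_force: 0.0
```

```bash
python3 - <<'E'
from h import *
st=robot.observe();im=robot.read_camera('wrist');c=cam('wrist',st)
print(st['tool_pos'],px(c,np.array(st['tool_pos'])))
t=robot.read_camera('top')
a=cv2.resize(im[:,:,::-1],(512,384));b=cv2.resize(t[130:210,270:370][:,:,::-1],(288,230),interpolation=cv2.INTER_CUBIC)
o=np.zeros((384,800,3),np.uint8);o[:,:512]=a;o[:230,512:]=b;cv2.imwrite('pics/w2.png',o)
E
```

```text
[ 0.66017283 -0.19957187  0.03294565] [253.06465377 218.11151195]
```

View pics/w2.png

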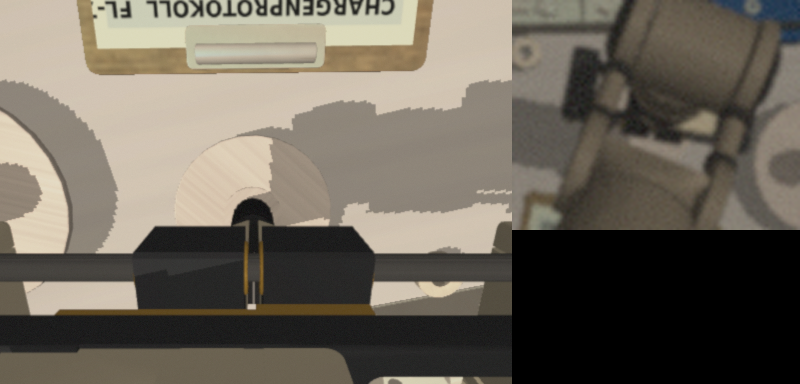

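The fingers closed behind the knob. It stands upright at about (252,205), nearer the robot than the pads, and the near edge of the disc is at (252,136). I'll measure again from that edge.

```bash
python3 - <<'E'
from h import *
from scipy.optimize import least_squares
st=robot.observe();c=cam('wrist',st)
P=np.array([pt(c,u,v,.018)[:2] for u,v in [(252,136),(175,205),(330,205),(205,153),(302,155),(184,178),(321,178)]])
r=least_squares(lambda x:np.hypot(*(P-x[:2]).T)-.055,[.65,-.2]).x
print(P.round(4),r,px(c,[*r,.053]),tool(np.array([*r,.033])-st['tool_pos']))
E
```

```text
[[ 0.6096 -0.1889]
 [ 0.6441 -0.2518]
 [ 0.6679 -0.1464]
 [ 0.6136 -0.2219]
 [ 0.6291 -0.1592]
 [ 0.6269 -0.2402]
 [ 0.6474 -0.1494]] [ 0.66439207 -0.20098833] [252.23193115 237.15416373] [-0.00447804 -0.00046469 -0.00011   ]
```

```bash
python3 - <<'E'
from h import *
print(robot.nose_length,[a for a in dir(robot) if a[0]!='_'])
im=np.load('w1.npy');a=cv2.resize(im[190:330,80:430][:,:,::-1],(800,320),interpolation=cv2.INTER_CUBIC)
b=cv2.resize(robot.read_camera('wrist')[170:260,180:330][:,:,::-1],(466,280),interpolation=cv2.INTER_CUBIC)
o=np.zeros((600,800,3),np.uint8);o[:320]=a;o[320:600,:466]=b
cv2.imwrite('pics/c3.png',np.clip(o*1.8,0,255).astype(np.uint8))
E
```

```text
0.008 ['IKError', 'camera_model', 'hand_in', 'nose_length', 'observe', 'read_camera']
```

View pics/c3.png

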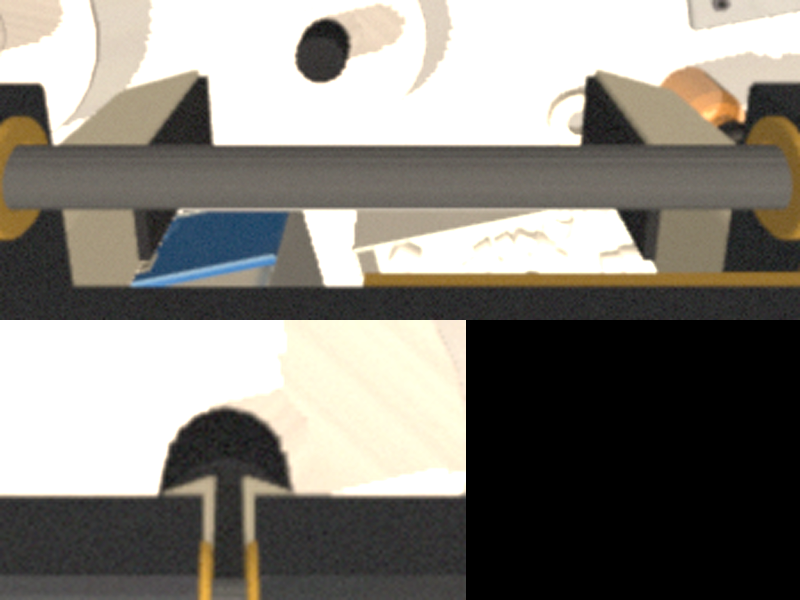

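The close crop shows the fingertips above the knob. They project to about 23 mm behind the reported TCP, not 8 mm ahead, which fits the fingers closing on air. I'll open and go down in small steps, watching the force.

```bash
python3 -m jog '[[[1,0,0,0,0],[1,0,0,0,0],[1,0,0,0,0],[1,0,0,0,0],[1,0,0,0,0]]]';python3 -m jog '[[[1,0,0,0,0],[1,0,0,0,0],[1,0,0,0.004,0],[1,0,0,0.008,0],[1,0,0,0.008,0]]]'
```

```text
time: 4.55
tool_pos: [0.6601, -0.1996, 0.0329]
tool_rot: [3.142, 0.0, 2.921]
contact_force: [0.2, 0.4, -0.3]
opening: 0.029
grip_force: 0.0
time: 4.97
tool_pos: [0.6594, -0.1992, 0.0236]
tool_rot: [3.141, -0.002, 2.921]
contact_force: [0.3, 0.2, 0.0]
opening: 0.0628
grip_force: 0.0
```

```bash
python3 -m jog '[[[1,0,0,0.004,0],[1,0,0,0.006,0],[1,0,0,0.006,0]]]';python3 -m jog '[[[1,0,0,0.004,0],[1,0,0,0.007,0],[1,0,0,0.007,0]]]'
```

```text
time: 5.22
tool_pos: [0.6597, -0.1994, 0.0181]
tool_rot: [3.141, -0.001, 2.921]
contact_force: [-0.2, -0.3, -0.4]
opening: 0.0828
grip_force: 0.0
time: 5.47
tool_pos: [0.6596, -0.1993, 0.011]
tool_rot: [3.141, -0.001, 2.921]
contact_force: [-0.4, 0.0, -0.2]
opening: 0.0917
grip_force: 0.0
```

```bash
python3 -m jog '[[[0.5,0,0,0.004,0],[0,0,0,0.008,0],[-1,0,0,0.008,0],[-1,0,0,0.008,0],[-1,0,0,0.008,0]]]' 25;python3 -m jog '[[[-1,0,0,0,0],[-1,0,0,0,0],[-1,0,0,0,0],[-1,0,0,0,0]]]';python3 -m jog '[[[-1,0,0,0,0],[-1,0,0,0,0]]]'
```

```text
time: 5.88
tool_pos: [0.6601, -0.1995, 0.0039]
tool_rot: [3.141, 0.0, 2.921]
contact_force: [0.1, 0.5, -0.1]
opening: 0.0629
grip_force: 0.0
time: 6.22
tool_pos: [0.6602, -0.1995, 0.004]
tool_rot: [3.142, 0.0, 2.921]
contact_force: [0.5, -0.1, -0.1]
opening: 0.0365
grip_force: 0.0
time: 6.38
tool_pos: [0.6601, -0.1995, 0.0039]
tool_rot: [3.142, 0.0, 2.921]
contact_force: [-0.2, -0.2, -0.5]
opening: 0.0254
grip_force: 25.0
```

```bash
python3 -m jog '[[[-1,0,0,-0.03,0],[-1,0,0,-0.06,0],[-1,0,0,-0.09,0],[-1,0,0,-0.12,0],[-1,0.01,0.026,-0.13,0]]]';python3 -m jog '[[[-1,0.014,0.036,0,0],[-1,0.028,0.072,0,0],[-1,0.042,0.108,0,0],[-1,0.056,0.144,0,0],[-1,0.07,0.18,0,0]]]';python3 -m jog '[[[-1,0.014,0.036,0,0],[-1,0.028,0.072,0,0],[-1,0.042,0.108,0,0],[-1,0.056,0.144,0,0],[-1,0.061,0.157,0,0]]]';python3 -m jog '[[[-1,0.005,0.013,0,0],[-1,0.005,0.013,0,0],[-1,0.005,0.013,0,0]]]'
python3 - <<'E'
from h import *
st=robot.observe();im=robot.read_camera('wrist');t=robot.read_camera('top');s=robot.read_camera('scene');c=cam('wrist',st)
print(st['tool_pos'],px(c,[.598,.2124,.076]),tool(np.array([.598,.2124,st['tool_pos'][2]])-st['tool_pos']))
o=np.zeros((600,800,3),np.uint8);o[:384,:512]=im[:,:,::-1]
o[:300,512:]=cv2.resize(t[140:240,130:226][:,:,::-1],(288,300),interpolation=cv2.INTER_CUBIC)
o[300:,512:]=cv2.resize(s[130:230,130:226][:,:,::-1],(288,300),interpolation=cv2.INTER_CUBIC)
cv2.imwrite('pics/w4.png',o)
E
```

```text
time: 6.8
tool_pos: [0.6582, -0.1771, 0.139]
tool_rot: [-3.138, 0.009, 2.917]
contact_force: [0.7, 0.3, -0.4]
opening: 0.0251
grip_force: 25.0
time: 7.22
tool_pos: [0.6264, 0.0207, 0.1339]
tool_rot: [3.141, -0.0, 2.92]
contact_force: [0.2, -0.6, -0.7]
opening: 0.0256
grip_force: 25.0
time: 7.63
tool_pos: [0.6004, 0.1907, 0.1339]
tool_rot: [3.14, -0.001, 2.925]
contact_force: [-0.1, -0.4, -1.4]
opening: 0.0252
grip_force: 25.0
time: 7.88
tool_pos: [0.6001, 0.1989, 0.1337]
tool_rot: [-3.141, -0.0, 2.921]
contact_force: [-0.2, -1.0, -1.5]
opening: 0.0256
grip_force: 25.0
[0.60005872 0.1989143  0.13374868] [268.49017453 188.07088773] [ 4.98738883e-03  1.26975759e-02 -4.83011577e-06]
```

View pics/w4.png

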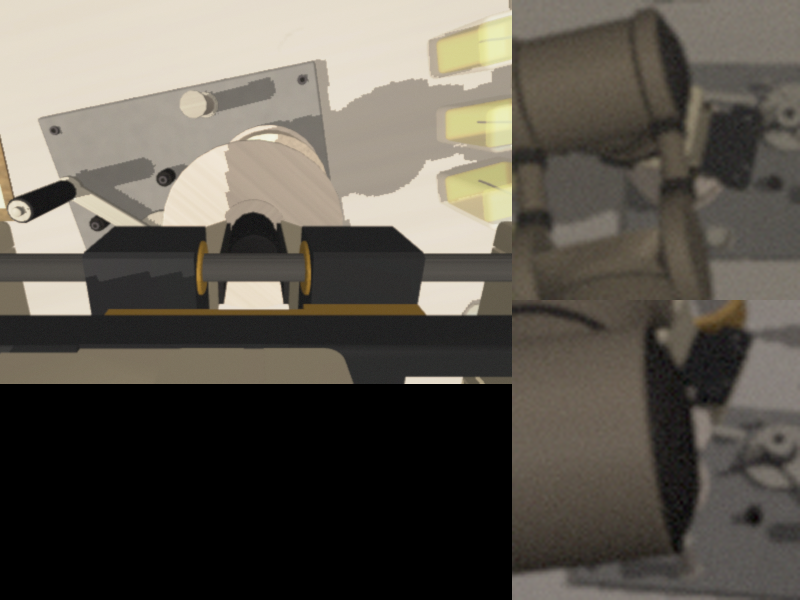

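The flange is held level. The near edge of its disc is at (253,139), and the white arc of the roll shows behind it, apex near (265,124). I'll enlarge that part to get the offset.

```bash
python3 - <<'E'
from h import *
st=robot.observe();im=robot.read_camera('wrist');np.save('w5.npy',im)
print(st['tool_pos'],st['tool_rot'])
cv2.imwrite('pics/w5.png',cv2.resize(np.clip(im[110:230,150:360][:,:,::-1]*.8,0,255).astype(np.uint8),(798,456),interpolation=cv2.INTER_CUBIC))
E
```

```text
[0.60046848 0.19760513 0.13387938] [-3.14125389e+00  1.05990785e-04  2.91881308e+00]
```

View pics/w5.png

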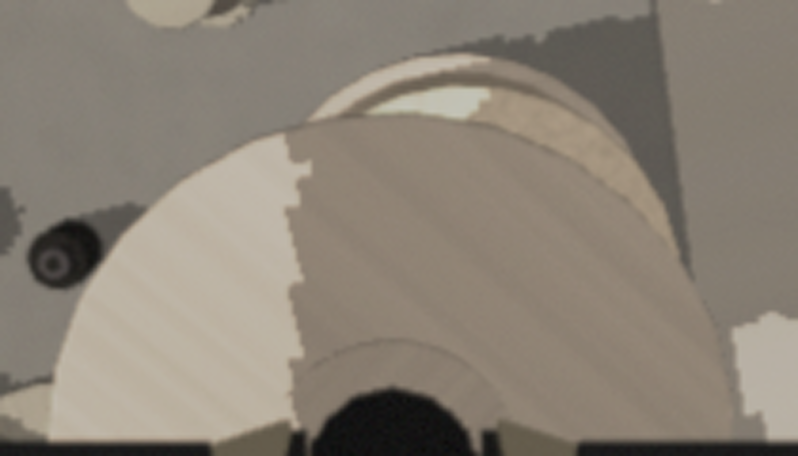

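```bash
python3 - <<'E'
from h import *
from scipy.optimize import least_squares
st=dict(tool_pos=[.60047,.19761,.13388],tool_rot=[-3.14125,.0001,2.91881]);c=cam('wrist',st)
def fit(pts,z,r,x0):
    P=np.array([pt(c,150+x/3.8,110+y/3.8,z)[:2] for x,y in pts])
    f=least_squares(lambda x:np.hypot(*(P-x[:2]).T)-r,x0,loss='soft_l1',f_scale=.001);print(f.x,(f.fun*1e3).round(1));return f.x
zd=.13388+.0141
d=fit([(395,114),(50,420),(733,420),(120,235),(200,170),(285,130),(530,135),(620,190),(680,265)],zd,.055,[.6,.2])
r=fit([(375,100),(430,86),(490,86),(560,98),(615,140),(652,190),(678,245)],.076,.048,[.6,.21])
print('disc in tool',tool([*(d-[.60047,.19761]),0],st),'move',tool([*(r-d),0],st))
E
```

```text
[0.60319392 0.19704972] [-0.2 -0.2 -0.3  0.2 -0.3 -0.2  0.7  0.4 -0.5]
[0.60079422 0.21333222] [ 0.2 -0.2 -0.5  0.9 -0.1 -0.6  0.3]
disc in tool [-2.78039321e-03  5.53977497e-05  2.59057100e-07] move [ 5.93792276e-03  1.53498982e-02 -5.85349023e-06]
```

```bash
python3 -m jog '[[[-1,0.006,0.015,0,0],[-1,0.006,0.015,0.02,0],[-1,0.006,0.015,0.04,0],[-1,0.006,0.015,0.045,0],[-1,0.006,0.015,0.045,0]]]';python3 -m jog '[[[-1,0,0,0,0],[-1,0,0,0,0]]]'
python3 - <<'E'
from h import *
st=robot.observe();T=np.array([.60079,.21333,0]);off=att(st['tool_rot'])@[-.00278,0,0]
e=T-off-st['tool_pos'];e[2]=0;print(tool(e,st))
E
```

```text
time: 8.5
tool_pos: [0.5965, 0.214, 0.0872]
tool_rot: [-3.14, -0.004, 2.919]
contact_force: [1.4, -0.4, -1.3]
opening: 0.0252
grip_force: 25.0
time: 8.67
tool_pos: [0.5984, 0.215, 0.0902]
tool_rot: [3.141, 0.002, 2.92]
contact_force: [0.2, 0.1, -0.5]
opening: 0.0255
grip_force: 25.0
[ 1.23432014e-04 -1.07047763e-03 -1.30519126e-06]
```

```bash
python3 -m jog '[[[-1,0,-0.001,0.003,0],[-1,0,-0.001,0.006,0],[-1,0,-0.001,0.009,0],[-1,0,-0.001,0.012,0],[-1,0,-0.001,0.014,0]]]'
```

```text
time: 9.08
tool_pos: [0.597, 0.2143, 0.0745]
tool_rot: [-3.141, -0.0, 2.921]
contact_force: [0.4, -0.2, -1.3]
opening: 0.0253
grip_force: 25.0
```

```bash
python3 -m jog '[[[-1,0,0,0.003,0],[-1,0,0,0.005,0],[-1,0,0,0.006,0],[-1,0,0,0.006,0]]]'
```

```text
time: 9.42
tool_pos: [0.597, 0.2143, 0.0686]
tool_rot: [-3.141, -0.001, 2.921]
contact_force: [0.3, -0.1, -1.4]
opening: 0.0254
grip_force: 25.0
```

```bash
python3 -m jog '[[[-1,0,0,0.001,0],[-1,0,0,0.002,0],[-1,0,0,0.003,0],[-1,0,0,0.003,0]]]'
```

```text
time: 9.75
tool_pos: [0.5974, 0.2143, 0.0663]
tool_rot: [3.141, 0.001, 2.921]
contact_force: [-1.2, -0.2, 1.2]
opening: 0.0256
grip_force: 25.0
```

```bash
python3 -m jog '[[[-1,0,0,0.001,0],[-1,0,0,0.001,0],[-1,0,0,0.001,0]]]'; python3 -m jog '[[[-0.2,0,0,0,0],[0.3,0,0,0,0],[1,0,0,0,0],[1,0,0,0,0],[1,0,0,0,0]]]'; python3 -m jog '[[[1,0,0,0,0],[1,0,0,0,0],[1,0,0,0,0],[1,0,0,0,0],[1,0,0,0,0]]]'
```

```text
time: 10.0
tool_pos: [0.5974, 0.2141, 0.0658]
tool_rot: [3.141, 0.001, 2.921]
contact_force: [-1.6, -1.8, 5.0]
opening: 0.0257
grip_force: 25.0
time: 10.42
tool_pos: [0.5972, 0.2144, 0.0647]
tool_rot: [3.142, -0.0, 2.921]
contact_force: [-0.1, -0.2, -0.4]
opening: 0.054
grip_force: 0.0
time: 10.83
tool_pos: [0.5972, 0.2143, 0.0649]
tool_rot: [3.142, 0.0, 2.921]
contact_force: [-0.5, -1.3, -0.0]
opening: 0.0874
grip_force: 0.0
```

```bash
python3 -m jog '[[[1,0,0,-0.02,0],[1,0,0,-0.05,0],[1,0,0,-0.08,0],[1,0,0,-0.08,0]]]'; python3 -m jog '[[[1,-0.003,-0.04,0,-0.12],[1,-0.006,-0.08,0,-0.24],[1,-0.009,-0.12,0,-0.36],[1,-0.012,-0.16,0,-0.48],[1,-0.012,-0.196,0,-0.55]]]'; python3 -m jog '[[[1,0,0,0,0],[1,0,0,0,0],[1,0,0,0,0]]]'
python3 - <<'E'
from h import *
st=robot.observe();im=robot.read_camera('wrist');c=cam('wrist',st)
print(st['tool_pos'],st['tool_rot'],st['qpos'],px(c,[.566,.02,.096]),px(c,[.6008,.2133,.115]))
cv2.imwrite('pics/w6.png',cv2.resize(im[:,:,::-1],(768,576),interpolation=cv2.INTER_CUBIC))
E
```

```text
time: 11.17
tool_pos: [0.6005, 0.2151, 0.1517]
tool_rot: [3.137, 0.01, 2.921]
contact_force: [0.7, -0.4, 0.8]
opening: 0.0919
grip_force: 0.0
time: 11.58
tool_pos: [0.5657, 0.0186, 0.1448]
tool_rot: [-3.141, 0.0, -2.806]
contact_force: [1.6, -0.6, 0.2]
opening: 0.0915
grip_force: 0.0
time: 11.83
tool_pos: [0.5661, 0.0207, 0.1449]
tool_rot: [3.141, 0.0, -2.814]
contact_force: [0.3, 0.9, -0.1]
opening: 0.0921
grip_force: 0.0
[0.56610364 0.02071242 0.14488601] [ 3.14110156e+00  4.15717338e-04 -2.81415245e+00] [-9.90897328e-02  4.63758336e-01  1.48967275e+00  6.67386884e-04
  1.18798634e+00 -1.99757560e+00] [253.37314105 196.63023758] [460.40207097 312.7852127 ]
```

View pics/w6.png

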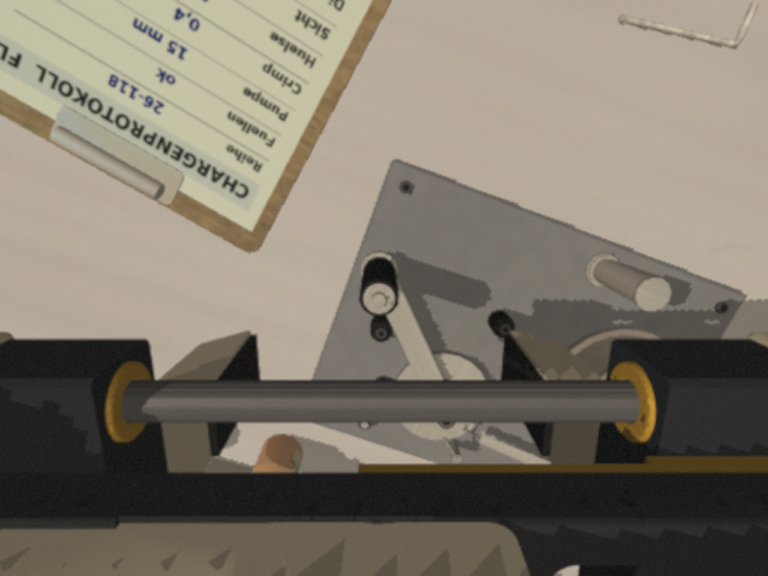

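The roller top is at (380,297), about 1 mm from the prediction. I'll go down and grip.

```bash
python3 -m jog '[[[1,0,0,0.03,0],[1,0,0,0.06,0],[1,0,0,0.08,0],[0.4,0,0,0.095,0],[-0.2,0,0,0.102,0]]]'; python3 -m jog '[[[-1,0,0,0,0],[-1,0,0,0,0],[-1,0,0,0,0],[-1,0,0,0,0],[-1,0,0,0,0]]]' 20;python3 -m jog '[[[-1,0,0,0,0],[-1,0,0,0,0],[-1,0,0,0,0],[-1,0,0,0,0]]]';
```

```text
time: 12.3
tool_pos: [0.5647, 0.0223, 0.0404]
tool_rot: [3.14, -0.003, -2.811]
contact_force: [-0.7, -0.7, -0.8]
opening: 0.0826
grip_force: 0.0
time: 12.72
tool_pos: [0.5667, 0.0205, 0.044]
tool_rot: [-3.141, 0.002, -2.812]
contact_force: [0.5, -0.4, 0.6]
opening: 0.0499
grip_force: 0.0
time: 13.05
tool_pos: [0.566, 0.0203, 0.043]
tool_rot: [3.142, 0.0, -2.813]
contact_force: [0.4, -0.3, -0.3]
opening: 0.0233
grip_force: 0.0
```

```bash
python3 -m jog '[[[-1,0,0,0,0],[-1,0,0,0,0]]]';python3 - <<'E'
from h import *
st=robot.observe();p0=st['tool_pos']
p=np.array([.646,.0948]);r=np.array([.566,.0203])-p;r*=.11/np.hypot(*r)
for th in np.r_[np.arange(.1,.85,.1),.84]:
    q=R.from_euler('z',-th).apply([*r,0])-[*r,0];print(th.round(2),tool(q,st).round(4)[:2])
E
```

```text
time: 13.22
tool_pos: [0.5662, 0.02, 0.043]
tool_rot: [-3.141, 0.0, -2.812]
contact_force: [0.8, -2.3, 0.5]
opening: 0.0213
grip_force: 20.0
0.1 [0.004  0.0102]
0.2 [0.0069 0.0208]
0.3 [0.0088 0.0317]
0.4 [0.0096 0.0426]
0.5 [0.0092 0.0536]
0.6 [0.0078 0.0645]
0.7 [0.0053 0.0752]
0.8 [0.0018 0.0857]
0.84 [0.0001 0.0897]
```

```bash
python3 -m jog '[[[-1,0.002,0.005,0,0],[-1,0.004,0.010,0,0],[-1,0.007,0.021,0,0],[-1,0.009,0.032,0,0],[-1,0.009,0.032,0,0]]]'; python3 -m jog '[[[-1,0.001,0.006,0,0],[-1,0.001,0.011,0,0],[-1,0,0.022,0,0],[-1,0,0.022,0,0]]]'
```

```text
time: 13.63
tool_pos: [0.5464, 0.0493, 0.0431]
tool_rot: [3.141, 0.0, -2.811]
contact_force: [0.9, -3.4, -0.4]
opening: 0.0216
grip_force: 20.0
time: 13.97
tool_pos: [0.5394, 0.0691, 0.043]
tool_rot: [-3.141, -0.001, -2.811]
contact_force: [-0.5, -5.4, 2.0]
opening: 0.0216
grip_force: 20.0
```

```bash
python3 -m jog '[[[-1,-0.001,0.006,0,0],[-1,-0.001,0.011,0,0],[-1,-0.003,0.016,0,0],[-1,-0.004,0.022,0,0],[-1,-0.004,0.022,0,0]]]'; python3 -m jog '[[[-1,-0.001,0.004,0,0],[-1,-0.003,0.008,0,0],[-1,-0.003,0.008,0,0],[-1,-0.003,0.008,0,0]]]'
python3 - <<'E'
from h import *
st=robot.observe();d=np.array(st['tool_pos'])[:2]-[.646,.0948];print(np.hypot(*d),d,(np.arctan2(-.0745,-.080)-np.arctan2(d[1],d[0]))%(2*np.pi))
E
```

```text
time: 14.38
tool_pos: [0.5363, 0.0904, 0.043]
tool_rot: [-3.141, -0.001, -2.811]
contact_force: [-0.6, -6.6, 1.9]
opening: 0.0212
grip_force: 20.0
time: 14.72
tool_pos: [0.5362, 0.0983, 0.043]
tool_rot: [-3.141, -0.002, -2.812]
contact_force: [-2.1, -6.3, 2.9]
opening: 0.0215
grip_force: 20.0
0.10988919619852132 [-0.10983405  0.003481  ] 0.781497144598208
```

```bash
python3 -m jog '[[[-1,-0.001,0.003,0,0],[-1,-0.001,0.003,0,0],[-1,-0.001,0.003,0,0]]]'; python3 -m jog '[[[-1,-0.001,0.002,0,0],[-1,-0.001,0.002,0,0],[-1,-0.001,0.002,0,0]]]'
```

```text
time: 14.97
tool_pos: [0.5363, 0.1007, 0.0429]
tool_rot: [-3.14, -0.002, -2.812]
contact_force: [-2.7, -8.2, 3.8]
opening: 0.0216
grip_force: 20.0
time: 15.22
tool_pos: [0.5363, 0.1014, 0.0429]
tool_rot: [-3.138, -0.004, -2.811]
contact_force: [-3.6, -17.5, 4.2]
opening: 0.0216
grip_force: 20.0
```

At the rear stop: the force jumped to 17.5 N. The last picture checks the flange and the arm.

```bash
python3 -m jog '[[[-1,0,0,0,0],[-1,0,0,0,0],[-1,0,0,0,0]]]'; python3 - <<'E'
from h import *
o=np.zeros((600,800,3),np.uint8)
w=robot.read_camera('wrist');t=robot.read_camera('top');s=robot.read_camera('scene')
o[:300,:400]=cv2.resize(w[:,:,::-1],(400,300))
o[:300,400:]=cv2.resize(t[140:236,150:278][:,:,::-1],(400,300),interpolation=cv2.INTER_CUBIC)
o[300:,:400]=cv2.resize(s[130:226,140:268][:,:,::-1],(400,300),interpolation=cv2.INTER_CUBIC)
st=robot.observe();c=cam('wrist',st);print(px(c,[.6008,.2133,.115]),px(cam('top'),[.6008,.2133,.08]),px(cam('scene'),[.6008,.2133,.08]))
o[300:,400:]=cv2.resize(w[150:384,200:512][:,:,::-1],(400,300))
cv2.imwrite('pics/f.png',np.clip(o*1.3,0,255).astype(np.uint8))
E
```

```text
time: 15.47
tool_pos: [0.5363, 0.1013, 0.0429]
tool_rot: [-3.138, -0.004, -2.812]
contact_force: [-2.0, -16.0, 4.1]
opening: 0.0216
grip_force: 20.0
[422.31164108 449.02698936] [183.2876959  191.15164939] [174.94549855 182.76494826]
```

View pics/f.png

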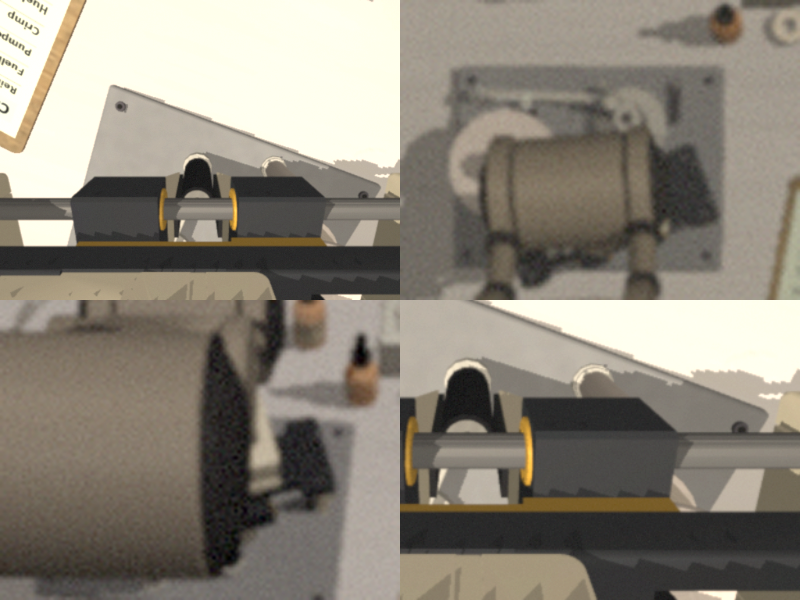

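The flange disc sits centred on the roll: its left and upper edges match the prediction within about 2 px. The arm is held on its stop with 16 N, and the dropper and gauge look in place. Handing in.

```bash
python3 -c "
from cell import robot
print(robot.hand_in())"
```

```text
the job is handed in; nothing more can be done
None
```

I set the top flange home in the core, then pushed the tension arm to its rear stop and handed the job in at about 15.6 s, still holding it there with about 16 N; the pawl and brake lever were judged from the arm's position and force, not seen directly.

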